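# Roll the brass sleeve up the feed ramp into its cradle

## Robot

A 7-joint arm with a two-finger parallel gripper is mounted at the origin on the work surface; the furniture and walls round the work are solid. World frame = base frame: x ahead of the robot, y to its left, z up, the work surface at z = 0. Lengths are in m, angles in rad, forces in N, time in s.
With the tool pointing down it reaches from about 0.425 to 0.975 m from the base axis. Payload 16.7 kg.
Tool frame: the origin (TCP) lies at the very end of the fingers, on their centre line; the grasp point (between the pads) lies 19 mm behind it; z points along the fingers, y is the line along which they close (so a half turn about z gives the same grasp; the last joint's range is limited). The gripper opens to 85 mm and grips with 20 to 120 N. Pads are 22 mm wide; open, the fingers measure 114 mm over their backs; the gripper's body (76 mm by 85 mm) begins 54 mm behind the grasp point. The pads swing forward as they close: fully open they stand 13 mm farther back than shut.
Start: joints at [1.157, 0.426, 0.074, 1.606, -0.034, 1.111, -0.067], TCP at [0.176, -0.652, 0.207] pointing down, gripper open.
Joint ranges: [-2.85, 2.85], [-0.5, 2.14], [-1.23, 1.37], [0.21, 2.46], [-1.02, 4.16], [0.16, 2.05], [-2.73, 2.73]. Speed limits (rad/s): [1.89, 1.89, 2.39, 2.39, 3.01, 3.01, 3.01].

## Interface

Orientations are given as a unit quaternion [x, y, z, w].
In Python, from rig import sense, imaging, job gives the robot as it stands. The module is installed in compiled form; this text tells all that it offers.
- The arm moves only by the shell command python3 -m inch 'ROWS' [FORCE]. ROWS is JSON, a list of rows, each a list of 5 numbers: the opening, from -1 (shut) to 1 (fully open), so that 0 is half open, then the shift along the tool's x, y, z in cm, then the turn about the tool's z in degrees. A call has 1 to 10 rows; each row shifts and turns the commanded pose from where the row before left it, along the tool's axes as they then stand; what a row does not reach is not made up. A row lasts 1/12 s, in which the tool goes at most 41.7 mm and 7.16 degrees, less where a joint would pass 70% of its speed; a pose out of reach is approached as far as the arm can. A call with a gripper value outside its range is refused whole. The fingers move at their own pace and stop on an object; FORCE is the grip in N (left out, the last holds). Time passes only in rows, so rows that do not move let the fingers close. It gives the time, the measured TCP pose, the force, the opening and the grip force at its end, in the units of the state.
- sense(): the state, without advancing time (a new reading comes with each control period).
- imaging.camera(name): name is "scene" or "top" or "wrist"; returns the picture (400x640x3 uint8, blue, green, red); there is no depth.
- imaging.calibration(name): a dict with "K" (3x3 intrinsics, pixels), "camera_from_world" (4x4, takes a point from world to camera coordinates); the wrist camera has in their place "mount" (4x4, takes a point from camera to tool coordinates, whose origin is the TCP and whose axes are the flange's). Camera axes: x right, y up, looking along -z (the intrinsics and any distortion apply to the point x, -y, -z); pixel columns grow to the right and rows downward; lengths in m; the calibration is good to about 2 mm. A picture is of the moment at which its call begins: read the wrist's pose just before it. calibration takes no time and is no camera call.
- job.hand_in(): hands the job in; it is judged then, once.
The state is a dict: "time": time; "qpos": joint angles; "joint_velocities": joint speeds; "tau": joint torques, N m; "tool_pos": TCP position; "eef_rot": TCP orientation; "contact_force": force on the tool from outside, world axes, zero at the start; "wrist_torque": the same for the moment, N m; "width": finger opening in m; "grasp_force": force on a finger pad.
Only numpy, scipy, OpenCV 4.12 (cv2) and the standard library are available. Lean on these libraries where they do the work, as an engineer would, in place of code of your own. Each camera call takes 0.05 s, during which the arm holds its last target. There are 200 camera calls.

## Task

With closed or spread fingertips, push the brass sleeve from the foot of the little ramp up the slope, over the crest and fully home against the red stop, where it rests in the copper cradle; then take the hand away. Push it steadily and gently so that it never gets away from the fingers or rolls back on the slope; do not pinch or lift it, and leave the bottle, tin and charcoal where they stand.

Things in the scene. Friction and masses are not known exactly. Their poses are not given: they have to be found in the camera images.
- ramp: Fixed aluminium ramp, 290 x 125 mm. Origin on the bench top under it; its x points uphill, y across, z up. Sizes in this frame, mm: flat foot, top at z 14, x -145 to -70, with a lip (z 22) at its low end; 10 degree slope from x -70 up to the crest at x 65. Steel rails along both sides, inner faces at y +-47, about 12 above foot and slope, 50 high beside the cradle.
- cradle_seat (a point): Fixed point where the sleeve's middle lies when it is home against the stop: x 82, y 0, z 56 mm in the ramp's frame. Same axes as the ramp.
- sleeve: Loose polished brass cylinder, 44 mm diameter, 84 mm long, about 250 g, lying across the ramp's flat foot, 5 mm play to each rail. Origin at its middle, 22 mm above what it lies on; its y axis is the cylinder's axis (x and z turn as it rolls). Rolls freely, back down the slope too; past the crest it drops into the cradle and stays. Pushed above its axis it tends to jam.
- bottle: Loose amber glass bottle with a black cap, 42 mm wide, 76 mm high, upright beside the ramp; origin under its middle. Leave alone.
- tin: Loose round aluminium screw tin, 76 mm wide, 32 mm high, beside the ramp; origin under its middle. Leave alone.
- charcoal: Loose black charcoal lump, 51x59x35 mm, on the bench about 95 mm out from the ramp's low end; origin under its middle. Leave alone.
- crest (a point): Fixed point: middle of the slope's top edge, at x 65, y 0, z 38 mm in the ramp's frame. Past it the floor steps 3 mm down into the copper cradle, which leans slightly toward the red stop plate (face at x 104, top at z 68 mm). Same axes as the ramp.
Not all that is in view belongs to the job. Of the things like the sleeve, leave any that is purple; of the rest the larger one is meant.

How it is judged:
On the way:
1. the sleeve is rolling up the slope (x of sleeve in the frame of ramp between -0.05 and 0.055 m), for 0.2 s.
At the end, for the whole second after the job is handed in: The sleeve lies at rest in the cradle, within 5 mm of the stop and square to the ramp within 0.12 rad; the bottle, tin and charcoal are within 15 mm of where they stood (x of sleeve in the frame of ramp between 0.077 and 0.088 m and z of sleeve in the frame of ramp between 0.048 and 0.06 m and angle between the y axis of sleeve and the y axis of ramp, either way round below 0.12 rad and linear speed of sleeve below 0.02 m/s and distance of each of bottle, tin, charcoal from where it was at the start of the episode below 0.015 m); the robot touches nothing.
It fails at once if the sleeve gets away on the slope: untouched there and rolling faster than 0.2 m/s (x of sleeve in the frame of ramp between -0.065 and 0.055 m and linear speed of sleeve above 0.2 m/s and not (contact force between any of the fingers, the arm and sleeve above 0.05 N)).
It fails at once if the sleeve is knocked (faster than 0.5 m/s) (linear speed of sleeve above 0.5 m/s).
It fails at once if the sleeve is lifted more than about 10 mm off the ramp (z of sleeve in the frame of ramp above 0.072 m or (x of sleeve in the frame of ramp below 0 m and z of sleeve in the frame of ramp above 0.06 m) or (x of sleeve in the frame of ramp below -0.075 m and z of sleeve in the frame of ramp above 0.046 m)).
It fails at once if the sleeve is pinched or pressed harder than 35 N (contact force between the fingers and sleeve above 35 N).
It fails at once if the bottle, tin or charcoal is shoved or tipped over (distance of any of bottle, tin, charcoal from where it was at the start of the episode above 0.015 m or angle between any of bottle, tin, charcoal's own z axis and vertical above 0.5 rad).
It also fails if it takes over 40 s, if anything falls off the work surface, if the arm or the gripper's body presses on something with over 40 N, if the wrist force passes 120 N, or if a joint passes its speed limit or range.

## Working session

There is one attempt and no reset: what is moved stays moved. The work goes in short steps, Python scripts to look and compute and a shell command to move; the robot and the scene stay as the last step left them, time stands still between calls to the robot, and variables do not carry over. Pictures are saved under pics/ and viewed, at most 10 in all, crops included, and the job is handed in when it is done.

```bash
mkdir -p pics; python3 - <<'E'
from rig import sense, imaging
import cv2
for n in ("scene","top"):
    cv2.imwrite(f"pics/{n}0.png",imaging.camera(n))
    c=imaging.calibration(n);print(n,c)
s=sense();print(s)
E
```

```text
scene {'K': array([[446.4779087 ,   0.        , 315.39400901],
       [  0.        , 446.4779087 , 204.56600662],
       [  0.        ,   0.        ,   1.        ]]), 'camera_from_world': array([[-0.85582342, -0.51726627,  0.00137392,  0.58505287],
       [ 0.32149375, -0.52983084,  0.78480638,  0.00500501],
       [-0.40522592,  0.67209738,  0.61973951, -1.03210356],
       [ 0.        ,  0.        ,  0.        ,  1.        ]])}
top {'K': array([[365.1060845 ,   0.        , 320.71886897],
       [  0.        , 365.1060845 , 197.05559173],
       [  0.        ,   0.        ,   1.        ]]), 'camera_from_world': array([[-0.02030141, -0.99979242, -0.00172463,  0.37739751],
       [ 0.97363537, -0.02016222,  0.22721718, -0.46117881],
       [-0.22720478,  0.00293367,  0.97384258, -0.81119419],
       [ 0.        ,  0.        ,  0.        ,  1.        ]])}
{'time': 0.1, 'qpos': array([ 1.15748484,  0.42670586,  0.07386428,  1.60650354, -0.0340799 ,
        1.11080642, -0.06708947]), 'joint_velocities': array([-0.00110848, -0.00205659, -0.00088032, -0.00134647, -0.00050728,
       -0.00050506, -0.0020232 ]), 'tau': array([ 9.68120905e-03, -9.51534820e+01,  3.77216399e+00, -4.64402783e+01,
        1.97293551e-02,  6.42401981e-03, -5.50160144e-05]), 'tool_pos': array([ 0.17587715, -0.65129242,  0.20667412]), 'eef_rot': array([ 9.91314273e-01,  1.31513020e-01, -1.29080364e-04, -5.67389136e-04]), 'contact_force': array([-1.10508897, -1.10076694, -0.14575761]), 'wrist_torque': array([ 0.01961454, -0.05573811, -0.0155492 ]), 'grasp_force': 0.0, 'width': 0.08538039465690275}
```

View pics/top0.png

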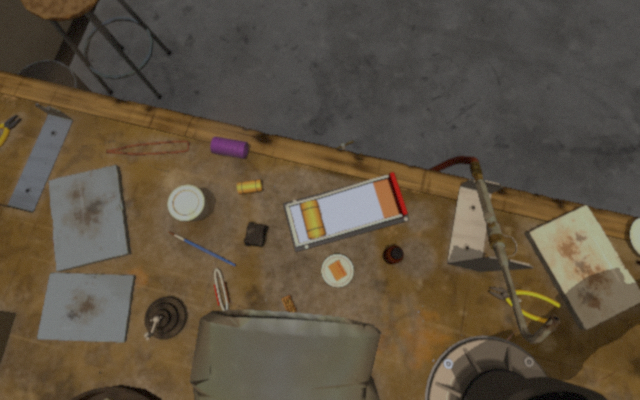

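View pics/scene0.png

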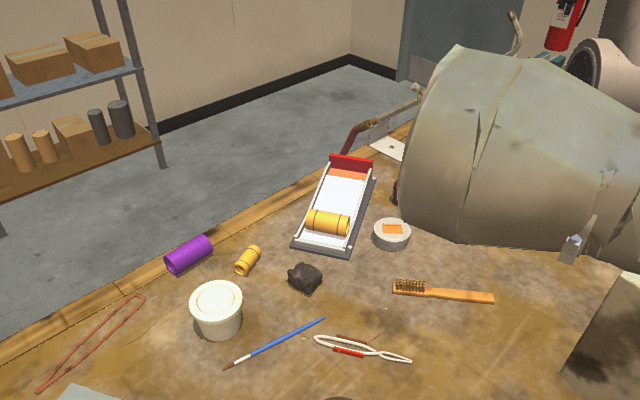

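The things that could be taken for the sleeve, in the top view, are the brass cylinder on the ramp (313,218), the small brass one (249,186) and the purple one (230,147). I choose the one on the ramp, since it is the larger and isn't purple. I'll check it in a crop.

```bash
python3 - <<'E'
from rig import imaging
import cv2,numpy as np
im=cv2.imread("pics/top0.png")[160:270,270:420]
cv2.imwrite("pics/c1.png",cv2.resize(im,None,fx=5,fy=5,interpolation=cv2.INTER_CUBIC))
for n in("scene","top"):
    T=imaging.calibration(n)["camera_from_world"];print(n,-T[:3,:3].T@T[:3,3])
print(imaging.calibration("wrist"))
E
```

```text
scene [0.08085775 0.99895402 0.63490357]
top [0.2723745  0.37040055 0.89541406]
{'K': array([[294.68416602,   0.        , 319.65436638],
       [  0.        , 294.68416602, 202.67369779],
       [  0.        ,   0.        ,   1.        ]]), 'mount': array([[ 1.00948609e-03,  9.65821663e-01,  2.59205510e-01,
         6.54099719e-02],
       [ 9.99999430e-01, -8.84532561e-04, -5.98694100e-04,
        -4.15403820e-04],
       [-3.48956019e-04,  2.59205966e-01, -9.65822005e-01,
        -1.66279658e-01],
       [ 0.00000000e+00,  0.00000000e+00,  0.00000000e+00,
         1.00000000e+00]])}
```

View pics/c1.png

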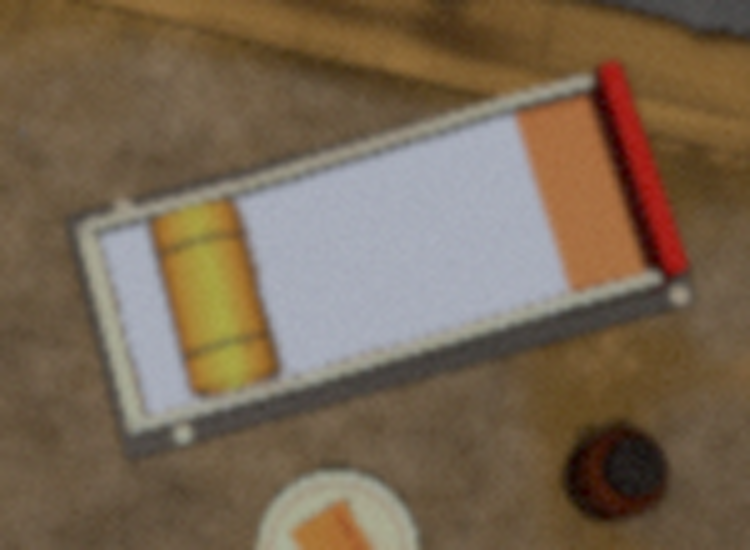

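```bash
cat > h.py <<'E'
from rig import imaging,sense
import numpy as np
from scipy.optimize import least_squares
from scipy.spatial.transform import Rotation as R
def proj(n,P):
    c=imaging.calibration(n);T=c["camera_from_world"];P=np.atleast_2d(P)
    q=P@T[:3,:3].T+T[:3,3];K=c["K"]
    return np.c_[K[0,2]+K[0,0]*q[:,0]/-q[:,2],K[1,2]+K[1,1]*-q[:,1]/-q[:,2]]
def ray(n,uv,z):
    c=imaging.calibration(n);T=c["camera_from_world"];K=c["K"]
    d=np.array([(uv[0]-K[0,2])/K[0,0],-(uv[1]-K[1,2])/K[1,1],-1])@T[:3,:3]
    o=-T[:3,:3].T@T[:3,3];return o+d*(z-o[2])/d[2]
def rampw(p,L):
    c,s=np.cos(p[2]),np.sin(p[2]);L=np.atleast_2d(L)/1000.
    return np.c_[p[0]+c*L[:,0]-s*L[:,1],p[1]+s*L[:,0]+c*L[:,1],L[:,2]]
E
python3 - <<'E'
from h import *
uv=np.array([(518,113),(630,171),(72,220),(130,458)])/5+[270,160]
L=[(65,47,38),(104,0,68),(-145,62.5,0),(-145,-62.5,0)]
f=lambda p:(proj("top",rampw(p,L))-uv).ravel()
r=least_squares(f,[.45,.38,-1.3]);p=r.x;print(p,np.degrees(p[2]),r.fun.round(2))
s=ray("top",np.array([215,298])/5+[270,160],.036);print("sleeve",s)
c,sn=np.cos(p[2]),np.sin(p[2]);d=s[:2]-p[:2];print("in ramp",c*d[0]+sn*d[1],-sn*d[0]+c*d[1])
for n,u,z in(("bottle",(393,254),.07),("tin",(337,270),.03),("char",(256,234),.02)):
    w=ray("top",u,z);d=w[:2]-p[:2];print(n,w,"ramp",c*d[0]+sn*d[1],-sn*d[0]+c*d[1])
for u in ((200,320),(380,320),(375,360)):print(u,ray("top",u,0),ray("top",u,.3))
print("scene",proj("scene",rampw(p,[(65,47,38),(104,62,68),(104,-62,68),(-145,62.5,22),(-145,-62.5,22),(-105,0,36)])))
E
```

```text
[ 0.44205614  0.29786569 -1.3345401 ] -76.4635151083645 [-2.91  1.21 -1.82  0.96  2.26 -1.45  2.63 -0.52]
sleeve [0.41811143 0.38732055 0.036     ]
in ramp -0.0925745043878049 -0.0023413447040931123
bottle [0.3306909  0.20875436 0.07      ] ramp 0.060569264688971385 -0.12912942981430087
tin [0.29935386 0.33347765 0.03      ] ramp -0.06802423801669175 -0.13040266283487856
char [0.38858036 0.52530018 0.02      ] ramp -0.23363338370089415 0.001244059698523231
(200, 320) [0.19224754 0.65565064 0.        ] [0.21909332 0.5600803  0.3       ]
(380, 320) [0.18378233 0.23533653 0.        ] [0.2134643  0.28058845 0.3       ]
(375, 360) [0.09725502 0.2516979  0.        ] [0.15592715 0.2914681  0.3       ]
scene [[327.1514454  176.27333391]
 [325.96208732 155.87144729]
 [377.3920319  164.60137874]
 [290.31620841 237.79019527]
 [350.32163212 250.95282947]
 [325.66295993 226.36115295]]
```

```bash
python3 - <<'E'
from h import *
import cv2
for u in((195,320),(285,312),(380,325)):
    for z in(0,.1,.2,.3,.4,.5,.6):
        w=ray("top",u,z);print(u,w.round(3),proj("scene",w).round(0))
a=cv2.imread("pics/scene0.png")[140:265,275:425]
cv2.imwrite("pics/c2.png",cv2.resize(a,None,fx=4.8,fy=4.8,interpolation=cv2.INTER_CUBIC))
E
```

```text
(195, 320) [0.192 0.667 0.   ] [[366. 398.]]
(195, 320) [0.201 0.634 0.1  ] [[376. 339.]]
(195, 320) [0.21  0.601 0.2  ] [[387. 272.]]
(195, 320) [0.219 0.568 0.3  ] [[399. 196.]]
(195, 320) [0.228 0.535 0.4  ] [[414. 110.]]
(195, 320) [0.237 0.502 0.5  ] [[430.  12.]]
(195, 320) [0.246 0.468 0.6  ] [[ 449. -103.]]
(285, 312) [0.206 0.457 0.   ] [[410. 299.]]
(285, 312) [0.214 0.447 0.1  ] [[416. 255.]]
(285, 312) [0.221 0.438 0.2  ] [[423. 204.]]
(285, 312) [0.228 0.428 0.3  ] [[431. 145.]]
(285, 312) [0.236 0.418 0.4  ] [[440.  75.]]
(285, 312) [0.243 0.409 0.5  ] [[451.  -7.]]
(285, 312) [0.251 0.399 0.6  ] [[ 465. -108.]]
(380, 325) [0.173 0.236 0.   ] [[465. 235.]]
(380, 325) [0.184 0.251 0.1  ] [[467. 200.]]
(380, 325) [0.195 0.266 0.2  ] [[471. 158.]]
(380, 325) [0.206 0.281 0.3  ] [[474. 109.]]
(380, 325) [0.217 0.296 0.4  ] [[479.  51.]]
(380, 325) [0.228 0.311 0.5  ] [[484. -21.]]
(380, 325) [0.239 0.326 0.6  ] [[ 491. -111.]]
```

View pics/c2.png

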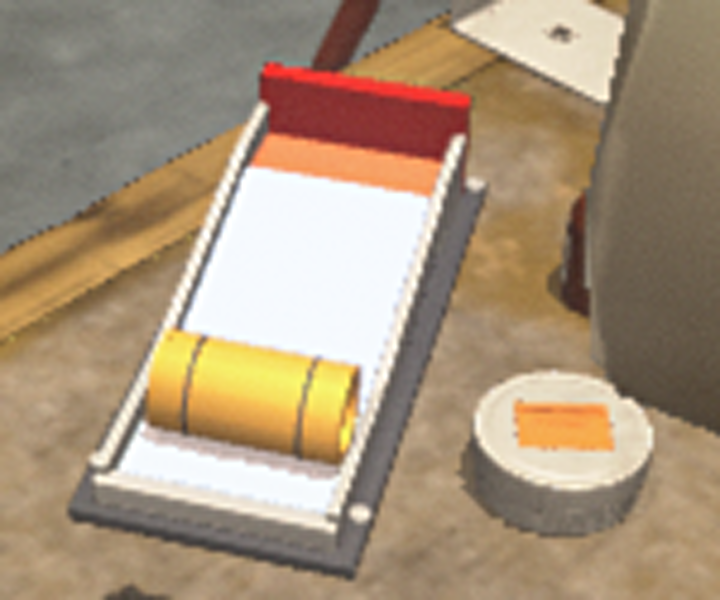

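```bash
python3 - <<'E'
from h import *
T=np.array([(518,113),(630,171),(72,220),(130,458)])/5+[270,160]
S=np.array([(250,168),(430,193),(366,92),(68,516),(352,577)])/4.8+[275,140]
def f(p):
    a,b=p[3:5]
    t=proj("top",rampw(p,[(65,47,38),(104,0,68),(-a,b,0),(-a,-b,0)]))-T
    s=proj("scene",rampw(p,[(65,47,38),(65,-47,38),(104,0,68),(-a,b,0),(-a,-b,0)]))-S
    return np.r_[t.ravel(),s.ravel()]
r=least_squares(f,[.44,.3,-1.33,145,62],loss="soft_l1",x_scale=[.01,.01,.01,1,1]);p=r.x;print(p,np.degrees(p[2]));print(f(p).reshape(-1,2).round(1))
s=ray("top",np.array([215,298])/5+[270,160],.042)
# sleeve: fit both views
u=np.array([(213,297)])/5+[270,160]; v=np.array([(255,393)])/4.8+[275,140]
print("sl top",[ray("top",u[0],z).round(4) for z in(.036,.05)],"sl scene",ray("scene",v[0],.036))
c,sn=np.cos(p[2]),np.sin(p[2])
for w in(s,ray("scene",v[0],.036)):
    d=w[:2]-p[:2];print(c*d[0]+sn*d[1],-sn*d[0]+c*d[1])
s=sense();print(R.from_quat(s["eef_rot"]).as_matrix().round(3))
E
```

```text
[  0.44497817   0.29219604  -1.32878678 157.1424913   61.82844667] -76.13387424081294
[[-0.8 -0.1]
 [ 0.5 -0.5]
 [-0.2 -0.8]
 [ 0.3 -0.4]
 [ 0.  -0.2]
 [ 1.7  1.5]
 [-0.2 -0.5]
 [ 0.5  0.2]
 [ 0.1  0.5]]
sl top [array([0.4186, 0.3883, 0.036 ]), array([0.4162, 0.388 , 0.05  ])] sl scene [0.42019463 0.38514446 0.036     ]
-0.09892029615181998 -0.004302946221107877
-0.09617921869946366 -0.0017858390759054356
[[ 0.965  0.261 -0.   ]
 [ 0.261 -0.965  0.001]
 [-0.    -0.001 -1.   ]]
```

```bash
python3 - <<'E'
from h import *
for u in((437,168),(472,158),(490,230),(525,330)):
    for z in(0,.1,.2,.3,.4):
        w=ray("top",u,z);print(u,w.round(3),proj("scene",w).round(0))
import cv2
a=cv2.imread("pics/scene0.png")[0:200,330:640]
cv2.imwrite("pics/c3.png",cv2.resize(a,None,fx=2.5,fy=2.5,interpolation=cv2.INTER_CUBIC))
E
```

```text
(437, 168) [0.552 0.068 0.   ] [[344. 151.]]
(437, 168) [0.52  0.102 0.1  ] [[350. 126.]]
(437, 168) [0.489 0.136 0.2  ] [[358.  96.]]
(437, 168) [0.458 0.169 0.3  ] [[367.  60.]]
(437, 168) [0.427 0.203 0.4  ] [[378.  15.]]
(472, 158) [ 0.577 -0.025  0.   ] [[352. 134.]]
(472, 158) [0.543 0.019 0.1  ] [[357. 111.]]
(472, 158) [0.509 0.064 0.2  ] [[364.  83.]]
(472, 158) [0.475 0.108 0.3  ] [[372.  49.]]
(472, 158) [0.441 0.152 0.4  ] [[383.   7.]]
(490, 230) [ 0.389 -0.048  0.   ] [[416. 148.]]
(490, 230) [ 0.376 -0.001  0.1  ] [[420. 123.]]
(490, 230) [0.363 0.046 0.2  ] [[425.  94.]]
(490, 230) [0.35  0.092 0.3  ] [[430.  58.]]
(490, 230) [0.337 0.139 0.4  ] [[437.  14.]]
(525, 330) [ 0.155 -0.1    0.   ] [[509. 163.]]
(525, 330) [ 0.168 -0.047  0.1  ] [[510. 137.]]
(525, 330) [0.181 0.005 0.2  ] [[511. 105.]]
(525, 330) [0.194 0.058 0.3  ] [[512.  67.]]
(525, 330) [0.207 0.11  0.4  ] [[513.  21.]]
```

View pics/c3.png

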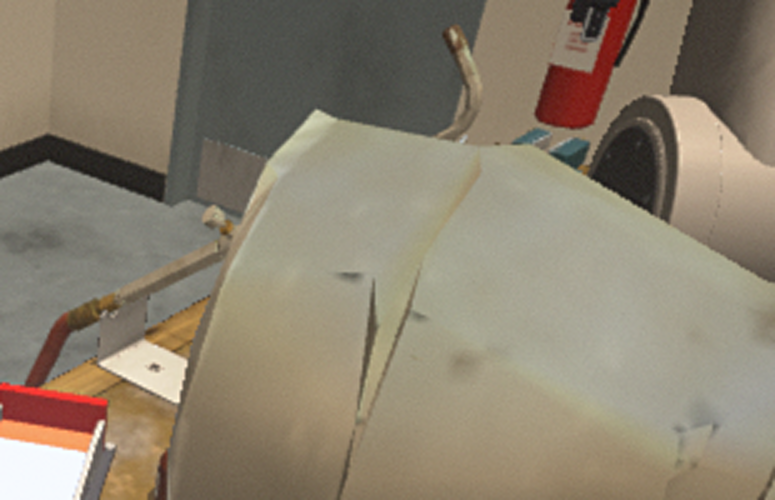

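```bash
python3 -m inch '[[-0.2,0,0,-2,-7],[-0.2,0,0,-2,-7],[-0.2,0,0,-2,-7],[-0.2,0,0,-2,-7],[-0.2,0,0,-2,-7],[-0.2,0,0,-2,-7],[-0.2,0,0,-2,-7],[-0.2,0,0,-2,-7],[-0.2,0,0,-2,-7],[-0.2,0,0,0,-7]]' 20; python3 -m inch '[[-0.2,0,0,0,-7],[-0.2,0,0,0,-7],[-0.2,0,0,0,-4.8],[-0.2,0,0,0,0]]'
cat > w.py <<'E'
from h import *
s=sense();p=s["tool_pos"];M=R.from_quat(s["eef_rot"]).as_matrix()
RP=np.array([.44498,.2922,-1.32879])
c,n=np.cos(RP[2]),np.sin(RP[2]);d=p[:2]-RP[:2]
print("t",s["time"],"tcp",p.round(4),"yaw",np.degrees(np.arctan2(M[1,0],M[0,0])).round(2),"ramp mm",(1000*np.array([c*d[0]+n*d[1],-n*d[0]+c*d[1],p[2]])).round(1),"F",s["contact_force"].round(1),"w",round(s["width"],4),"q",s["qpos"].round(2))
import sys
if len(sys.argv)>1:
    t=rampw(RP,[float(a) for a in sys.argv[1].split(",")])[0];print("tool cm",(100*M.T@(t-p)).round(2))
E
python3 w.py -155,0,350
```

```text
time: 0.93
tool_pos: [0.1763, -0.6525, 0.3913]
eef_rot: [0.735, 0.678, -0.001, 0.002]
contact_force: [1.1, -0.8, 0.4]
width: 0.0341
grasp_force: 0.0
time: 1.27
tool_pos: [0.1759, -0.6515, 0.3868]
eef_rot: [0.615, 0.789, 0.0, -0.0]
contact_force: [-0.1, 0.4, 0.7]
width: 0.0342
grasp_force: 0.0
t 1.2667 tcp [ 0.1759 -0.6515  0.3868] yaw 104.16 ramp mm [ 851.7 -487.4  386.8] F [-0.1  0.4  0.7] w 0.0342 q [ 1.34  0.34 -0.18  1.34  0.06  1.46  1.41]
tool cm [100.42  49.26   3.77]
```

```bash
python3 -m inch '[[-0.2,0,4,0,0],[-0.2,0,4,0,0],[-0.2,0,4,0,0],[-0.2,0,4,0,0],[-0.2,0,4,0,0],[-0.2,0,4,0,0],[-0.2,0,4,0,0],[-0.2,2,3.5,0,0],[-0.2,3,2.5,0,0],[-0.2,3,2,0,0]]'; python3 -m inch '[[-0.2,3.5,2,0,0],[-0.2,3.5,2,0,0],[-0.2,3.5,2,0,0],[-0.2,3.5,2,0,0],[-0.2,3.5,1,0,0],[-0.2,3.5,0,0,0],[-0.2,3.5,0,0,0],[-0.2,3.5,0,0,0],[-0.2,3.5,0,0,0],[-0.2,3.5,0,0,0]]'; python3 w.py -155,0,300
```

```text
time: 2.1
tool_pos: [0.5084, -0.4851, 0.3857]
eef_rot: [0.617, 0.787, 0.001, -0.001]
contact_force: [0.8, 0.6, 1.1]
width: 0.034
grasp_force: 0.0
time: 2.93
tool_pos: [0.5086, -0.1245, 0.3872]
eef_rot: [0.618, 0.786, -0.0, -0.0]
contact_force: [1.1, 0.3, 0.2]
width: 0.0347
grasp_force: 0.0
t 2.9333 tcp [ 0.5086 -0.1245  0.3872] yaw 103.69 ramp mm [419.8 -38.1 387.2] F [1.1 0.3 0.2] w 0.0347 q [ 0.56  0.09 -0.48  1.66  0.04  1.4   0.32]
tool cm [57.49  3.64  8.72]
```

```bash
python3 -m inch '[[-0.2,4,0.4,0,0],[-0.2,4,0.4,0,0],[-0.2,4,0.4,0,0],[-0.2,4,0.4,0,0],[-0.2,4,0.4,0,0],[-0.2,4,0.4,0,0],[-0.2,4,0.4,0,0],[-0.2,4,0.4,0,0],[-0.2,4,0.4,0.5,0],[-0.2,4,0,1,0]]'; python3 -m inch '[[-0.2,4,0,1,0],[-0.2,4,0,1,0],[-0.2,3.5,0,1,0],[-0.2,3,0,1.5,0],[-0.2,1.5,0,1.5,0],[-0.2,0,0,1,0],[-0.2,0,0,0,0],[-0.2,0,0,0,0]]'; python3 w.py -155,0,200;python3 - <<'E'
from rig import imaging
import cv2
cv2.imwrite("pics/w1.png",imaging.camera("wrist"))
E
```

```text
time: 3.77
tool_pos: [0.4481, 0.2729, 0.3731]
eef_rot: [0.618, 0.786, 0.001, 0.0]
contact_force: [1.1, -0.7, -0.4]
width: 0.0342
grasp_force: 0.0
time: 4.43
tool_pos: [0.41, 0.4254, 0.3021]
eef_rot: [0.617, 0.787, -0.001, 0.0]
contact_force: [0.9, -0.8, 1.9]
width: 0.0341
grasp_force: 0.0
t 4.4333 tcp [0.41   0.4254 0.3021] yaw 103.78 ramp mm [-137.7   -2.1  302.1] F [ 0.9 -0.8  1.9] w 0.0341 q [-0.2   0.33 -0.9   1.64  0.27  1.3  -0.91]
tool cm [ 1.74  0.21 10.21]
```

View pics/w1.png

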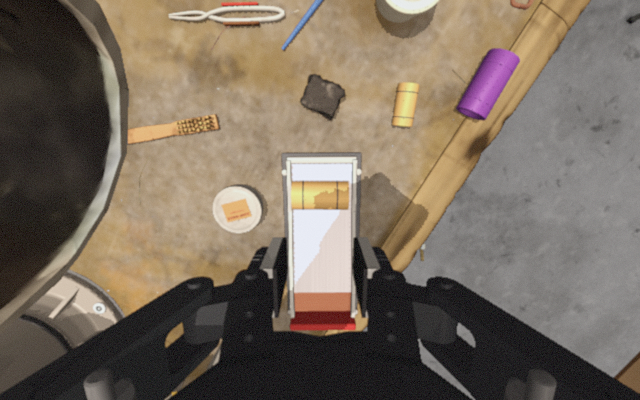

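```bash
cat > wp.py <<'E'
from h import *
RP=np.array([.44498,.2922,-1.32879])
def wproj(P,s):
    c=imaging.calibration("wrist");K=c["K"];m=c["mount"]
    M=R.from_quat(s["eef_rot"]).as_matrix()
    q=(np.atleast_2d(P)-s["tool_pos"])@M; q=(q-m[:3,3])@m[:3,:3]
    return np.c_[K[0,2]+K[0,0]*q[:,0]/-q[:,2],K[1,2]+K[1,1]*-q[:,1]/-q[:,2]]
E
python3 - <<'E'
from wp import *
s=sense()
for n,L in dict(crestL=(65,47,38),crestR=(65,-47,38),baseL=(-157,62,0),baseR=(-157,-62,0),slv_top=(-97,0,58),slv_b=(-119,0,36),slv_f=(-75,0,36),slvL=(-97,42,36),slvR=(-97,-42,36)).items(): print(n,wproj(rampw(RP,L),s).round(1))
E
```

```text
crestL [[349.1 291.7]]
crestR [[292.1 291.8]]
baseL [[359.8 153.7]]
baseR [[281.2 153.8]]
slv_top [[320.7 199.8]]
slv_b [[320.6 181.8]]
slv_f [[320.6 210.1]]
slvL [[348.3 196.1]]
slvR [[292.8 196.2]]
```

```bash
python3 -m inch '[[-0.2,0.9,0.1,2.5,0],[-0.2,0.8,0.1,3,0],[-0.2,0,0,3,0],[-0.2,0,0,3,0],[-0.2,0,0,3,0],[-0.2,0,0,3,0],[-0.2,0,0,3,0],[-0.2,0,0,2,0],[-0.2,0,0,0,0],[-0.2,0,0,0,0]]'; python3 w.py -155,0,28
```

```text
time: 5.32
tool_pos: [0.4084, 0.4426, 0.078]
eef_rot: [0.617, 0.787, -0.0, 0.0]
contact_force: [1.0, 0.1, 1.0]
width: 0.0339
grasp_force: 0.0
t 5.3167 tcp [0.4084 0.4426 0.078 ] yaw 103.8 ramp mm [-154.8    0.5   78. ] F [1.  0.1 1. ] w 0.0339 q [-0.34  0.57 -0.78  1.85  0.5   0.93 -1.11]
tool cm [ 0.02 -0.05  5.  ]
```

```bash
python3 -m inch '[[-0.2,0,0,1.5,0],[-0.2,0,0,1.5,0],[-0.2,0,0,1,0],[-0.2,0,0,0.6,0],[-0.2,0,0,0.4,0],[-0.2,0,0,0,0],[-0.2,0,0,0,0]]'; python3 w.py -140,0,26; python3 - <<'E'
from rig import imaging
import cv2
a=imaging.camera("scene")[170:280,260:420]
cv2.imwrite("pics/s2.png",cv2.resize(a,None,fx=5,fy=5,interpolation=cv2.INTER_CUBIC))
E
```

```text
time: 5.9
tool_pos: [0.4075, 0.4434, 0.0275]
eef_rot: [0.616, 0.788, 0.0, -0.0]
contact_force: [0.2, -0.4, -0.6]
width: 0.0345
grasp_force: 0.0
t 5.9 tcp [0.4075 0.4434 0.0275] yaw 103.92 ramp mm [-1.558e+02 -1.000e-01  2.750e+01] F [ 0.2 -0.4 -0.6] w 0.0345 q [-0.38  0.64 -0.74  1.87  0.56  0.85 -1.16]
tool cm [-1.58  0.01  0.15]
```

View pics/s2.png

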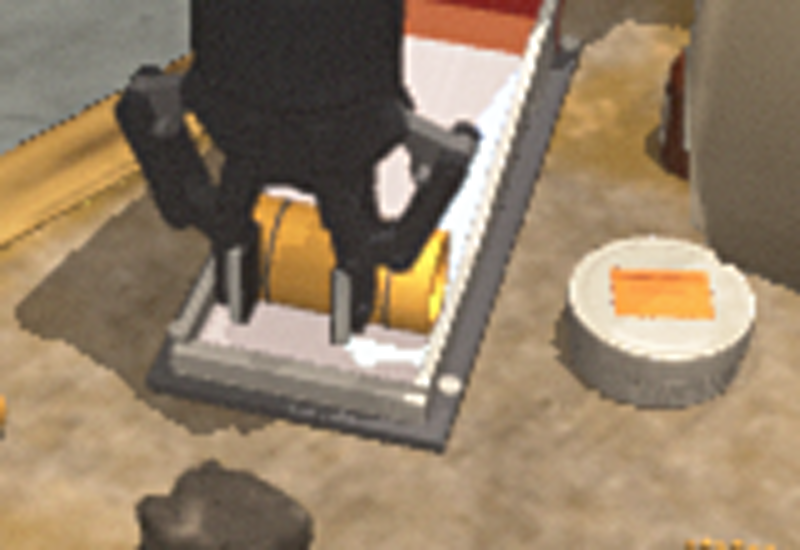

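```bash
python3 -m inch '[[-0.2,-0.5,0,0.1,0],[-0.2,-0.5,0,0.1,0],[-0.2,-0.4,0,0,0],[-0.2,-0.3,0,0,0],[-0.2,-0.3,0,0,0],[-0.2,-0.3,0,0,0],[-0.2,-0.3,0,0,0],[-0.2,-0.3,0,0,0],[-0.2,-0.3,0,0,0],[-0.2,-0.3,0,0,0]]'; python3 w.py -105,0,25; python3 - <<'E'
from wp import *
import cv2
s=sense();im=imaging.camera("wrist")
cv2.imwrite("pics/w2.png",im[60:400,180:460])
for x in(-100,-90,-80):print(x,wproj(rampw(RP,[(x,42,36),(x,-42,36),(x-22,0,36),(x+22,0,36)]),s).round(0).tolist())
E
```

```text
time: 6.78
tool_pos: [0.416, 0.4101, 0.026]
eef_rot: [0.616, 0.788, 0.001, -0.0]
contact_force: [-3.0, 4.2, 12.0]
width: 0.0345
grasp_force: 5.8
t 6.7833 tcp [0.416  0.4101 0.026 ] yaw 103.93 ramp mm [-1.214e+02  1.000e-01  2.600e+01] F [-3.   4.2 12. ] w 0.0345 q [-0.32  0.61 -0.74  1.92  0.56  0.83 -1.12]
tool cm [-1.64 -0.01  0.1 ]
-100 [[391.0, 277.0], [248.0, 277.0], [320.0, 242.0], [320.0, 310.0]]
-90 [[390.0, 292.0], [249.0, 292.0], [320.0, 258.0], [319.0, 324.0]]
-80 [[389.0, 307.0], [250.0, 307.0], [320.0, 274.0], [319.0, 337.0]]
```

View pics/w2.png

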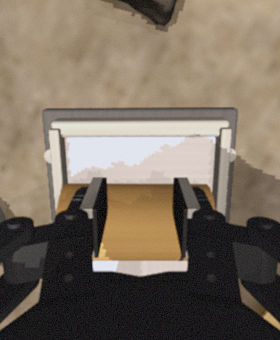

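```bash
cat > seg.py <<'E'
from wp import *
import cv2
def seg(n="wrist"):
    s=sense();im=imaging.camera(n);h=cv2.cvtColor(im,cv2.COLOR_BGR2HSV)
    m=cv2.inRange(h,(10,110,70),(32,255,255))
    return s,im,m
def rear():
    s,im,m=seg();col=m[:,300:340].mean(1)>128
    # rows of sleeve between the fingers; model: camera-tangent rear row for xs
    rows=np.flatnonzero(col);a=np.linspace(0,2*np.pi,181)
    out=[]
    for xs in np.arange(-110,90,1.):
        z=36 if xs<-72 else 14+(xs+70)*.1763+22.34 if xs<65 else 56
        q=wproj(rampw(RP,np.c_[xs+22*np.cos(a),0*a,z+22*np.sin(a)]),s)[:,1];out.append((xs,q.min(),q.max()))
    return rows,np.array(out)
if __name__=="__main__":
    rows,o=rear();print("rows",rows.min(),rows.max(),len(rows),"xs from rear edge",np.interp(rows.min(),o[:,1],o[:,0]),"from front",np.interp(rows.max(),o[:,2],o[:,0]))
E
python3 seg.py; python3 -m inch '[[-0.2,0.4,0,0,0],[-0.2,0.4,0,0,0],[-0.2,0,0,0,0]]'; python3 w.py; python3 seg.py
```

```text
rows 245 319 75 xs from rear edge -95.95205283921558 from front -98.2857843395003
time: 7.13
tool_pos: [0.4137, 0.4178, 0.0254]
eef_rot: [0.616, 0.788, 0.0, -0.0]
contact_force: [0.2, 0.6, 0.0]
width: 0.0347
grasp_force: 0.0
t 7.1333 tcp [0.4137 0.4178 0.0254] yaw 103.95 ramp mm [-129.5   -0.3   25.4] F [0.2 0.6 0. ] w 0.0347 q [-0.33  0.62 -0.74  1.91  0.56  0.83 -1.13]
rows 258 333 76 xs from rear edge -96.14256662483749 from front -98.01646494980712
```

```bash
python3 - <<'E'
from wp import *
for z in(27,35,45,55):
    print(z,((proj("scene",rampw(RP,[(-155.8-11,17,z),(-155.8-11,-17,z),(-155.8+11,17,z)]))-[260,170])*5).round(0).tolist())
s=sense()
t=s["tool_pos"]*1
E
```

```text
27 [[245.0, 379.0], [328.0, 397.0], [262.0, 343.0]]
35 [[245.0, 364.0], [328.0, 382.0], [262.0, 328.0]]
45 [[244.0, 345.0], [328.0, 363.0], [262.0, 309.0]]
55 [[244.0, 326.0], [329.0, 344.0], [261.0, 290.0]]
```

```bash
python3 -m inch '[[-0.2,0.5,0,0,0],[-0.2,0.4,0,0,0],[-0.2,0,0,0.3,0],[-0.2,0,0,0.3,0],[-0.2,0,0,0,0]]'; python3 w.py;python3 -m inch '[[-0.2,0,0,0.3,0],[-0.2,0,0,0.2,0],[-0.2,0,0,0,0]]'; python3 w.py; python3 - <<'E'
from wp import *
import cv2
a=imaging.camera("scene")[170:270,270:390]
cv2.imwrite("pics/s3.png",cv2.resize(a,None,fx=6,fy=6,interpolation=cv2.INTER_CUBIC))
s=sense()["tool_pos"]
x=-138
for z in(14,25,35,45):print(z,((proj("scene",rampw(RP,[(x-11,17,z),(x-11,-17,z)]))-[270,170])*6).round(0).tolist())
E
```

```text
time: 7.6
tool_pos: [0.4116, 0.4253, 0.0186]
eef_rot: [0.616, 0.788, -0.0, -0.0]
contact_force: [0.0, 0.5, 0.0]
width: 0.0341
grasp_force: 0.0
t 7.6 tcp [0.4116 0.4253 0.0186] yaw 103.92 ramp mm [-137.2   -0.5   18.6] F [0.  0.5 0. ] w 0.0341 q [-0.35  0.63 -0.73  1.9   0.57  0.83 -1.15]
time: 7.85
tool_pos: [0.4118, 0.4254, 0.0138]
eef_rot: [0.616, 0.787, -0.0, -0.0]
contact_force: [0.1, 0.1, -1.1]
width: 0.0343
grasp_force: 0.0
t 7.85 tcp [0.4118 0.4254 0.0138] yaw 103.9 ramp mm [-137.2   -0.3   13.8] F [ 0.1  0.1 -1.1] w 0.0343 q [-0.36  0.64 -0.73  1.9   0.58  0.82 -1.15]
14 [[250.0, 448.0], [348.0, 469.0]]
25 [[250.0, 424.0], [348.0, 445.0]]
35 [[250.0, 402.0], [349.0, 423.0]]
45 [[250.0, 379.0], [349.0, 400.0]]
```

View pics/s3.png

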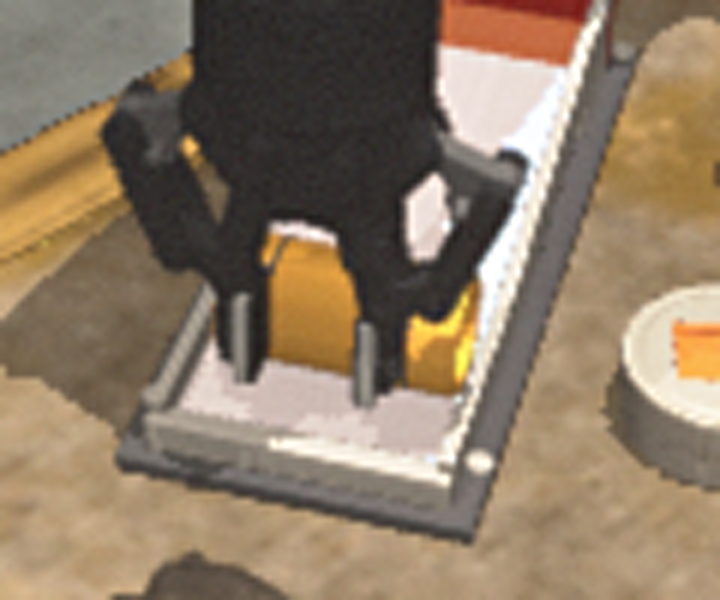

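```bash
python3 -m inch '[[-0.2,-0.2,0,0.3,0],[-0.2,-0.1,0,0.3,0],[-0.2,0,0,0.2,0],[-0.2,0,0,0.2,0],[-0.2,0,0,0,0]]'; python3 w.py;python3 -m inch '[[-0.2,-0.2,0,0,0],[-0.2,-0.2,0,0,0],[-0.2,-0.2,0,0,0],[-0.2,-0.2,0,0,0],[-0.2,0,0,0,0]]'; python3 w.py; python3 seg.py
```

```text
time: 8.32
tool_pos: [0.4125, 0.4226, 0.0039]
eef_rot: [0.616, 0.788, -0.0, -0.0]
contact_force: [0.1, -0.4, 0.2]
width: 0.0341
grasp_force: 0.0
t 8.3167 tcp [0.4125 0.4226 0.0039] yaw 103.91 ramp mm [-134.4   -0.3    3.9] F [ 0.1 -0.4  0.2] w 0.0341 q [-0.36  0.65 -0.72  1.91  0.59  0.8  -1.16]
time: 8.73
tool_pos: [0.4148, 0.4144, 0.0044]
eef_rot: [0.616, 0.787, -0.0, 0.0]
contact_force: [0.8, 0.1, -0.4]
width: 0.0344
grasp_force: 0.0
t 8.7333 tcp [0.4148 0.4144 0.0044] yaw 103.89 ramp mm [-125.9    0.     4.4] F [ 0.8  0.1 -0.4] w 0.0344 q [-0.34  0.65 -0.72  1.92  0.59  0.8  -1.15]
rows 278 334 57 xs from rear edge -90.74869299774468 from front -110.0
```

```bash
python3 -m inch '[[-0.2,-0.2,0,0.1,0],[-0.2,-0.3,0,0.1,0],[-0.2,-0.3,0,0.1,0],[-0.2,-0.3,0,0,0],[-0.2,-0.3,0,0,0],[-0.2,-0.3,0,0,0],[-0.2,-0.3,0,0,0],[-0.2,-0.4,0,0,0],[-0.2,-0.4,0,-0.05,0],[-0.2,-0.4,0,-0.07,0]]'; python3 w.py; python3 seg.py
```

```text
time: 9.62
tool_pos: [0.4223, 0.3837, 0.0027]
eef_rot: [0.616, 0.788, 0.0, -0.0]
contact_force: [-0.4, 1.6, 0.4]
width: 0.0342
grasp_force: 0.7
t 9.6167 tcp [0.4223 0.3837 0.0027] yaw 103.92 ramp mm [-94.3  -0.1   2.7] F [-0.4  1.6  0.4] w 0.0342 q [-0.29  0.63 -0.72  1.96  0.59  0.78 -1.11]
rows 279 334 56 xs from rear edge -60.65881285543955 from front -80.65698238107343
```

```bash
python3 -m inch '[[-0.2,-0.4,0,-0.07,0],[-0.2,-0.4,0,-0.07,0],[-0.2,-0.4,0,-0.07,0],[-0.2,-0.4,0,-0.07,0],[-0.2,-0.4,0,-0.07,0],[-0.2,-0.4,0,-0.07,0],[-0.2,-0.4,0,-0.07,0],[-0.2,-0.4,0,-0.07,0],[-0.2,-0.4,0,-0.07,0],[-0.2,-0.4,0,-0.07,0]]'; python3 w.py -54,0,10; python3 seg.py
```

```text
time: 10.5
tool_pos: [0.4319, 0.3447, 0.0096]
eef_rot: [0.616, 0.788, 0.0, -0.0]
contact_force: [-0.2, 1.1, 0.3]
width: 0.0344
grasp_force: 0.7
t 10.5 tcp [0.4319 0.3447 0.0096] yaw 103.91 ramp mm [-54.1  -0.1   9.6] F [-0.2  1.1  0.3] w 0.0344 q [-0.21  0.6  -0.73  1.99  0.57  0.77 -1.04]
tool cm [-0.01  0.01 -0.04]
rows 279 334 56 xs from rear edge -20.541213183914966 from front -39.47178408876606
```

```bash
python3 -m inch '[[-0.2,-0.4,0,-0.07,0],[-0.2,-0.4,0,-0.07,0],[-0.2,-0.4,0,-0.07,0],[-0.2,-0.4,0,-0.07,0],[-0.2,-0.4,0,-0.07,0],[-0.2,-0.4,0,-0.07,0],[-0.2,-0.4,0,-0.07,0],[-0.2,-0.4,0,-0.07,0],[-0.2,-0.4,0,-0.07,0],[-0.2,-0.4,0,-0.07,0]]'; python3 -m inch '[[-0.2,-0.4,0,-0.07,0],[-0.2,-0.4,0,-0.07,0],[-0.2,-0.4,0,-0.07,0],[-0.2,-0.4,0,-0.07,0],[-0.2,-0.4,0,-0.07,0],[-0.2,-0.3,0,-0.06,0],[-0.2,-0.3,0,-0.06,0],[-0.2,-0.3,0,-0.06,0],[-0.2,-0.3,0,-0.06,0],[-0.2,-0.3,0,-0.06,0]]'; python3 w.py 30,0,24; python3 seg.py
```

```text
time: 11.38
tool_pos: [0.4415, 0.3059, 0.0166]
eef_rot: [0.616, 0.788, 0.0, -0.0]
contact_force: [-0.9, 1.2, 1.5]
width: 0.034
grasp_force: 0.7
time: 12.22
tool_pos: [0.4499, 0.2721, 0.0231]
eef_rot: [0.616, 0.788, 0.0, -0.0]
contact_force: [-1.6, 1.5, 1.2]
width: 0.0338
grasp_force: 0.7
t 12.2167 tcp [0.4499 0.2721 0.0231] yaw 103.92 ramp mm [20.7 -0.  23.1] F [-1.6  1.5  1.2] w 0.0338 q [-0.06  0.54 -0.75  2.05  0.54  0.76 -0.91]
tool cm [-0.93  0.   -0.09]
rows 278 334 57 xs from rear edge 53.87406425250289 from front 35.54492033479491
```

```bash
python3 -m inch '[[-0.2,-0.3,0,-0.03,0],[-0.2,-0.3,0,-0.03,0],[-0.2,-0.3,0,-0.03,0],[-0.2,-0.3,0,0,0],[-0.2,-0.2,0,0,0],[-0.2,-0.2,0,0,0],[-0.2,-0.2,0,0,0],[-0.2,-0.2,0,0,0],[-0.2,-0.2,0,0,0],[-0.2,-0.2,0,0,0]]'; python3 w.py 49,0,24; python3 seg.py
```

```text
time: 13.1
tool_pos: [0.4557, 0.2489, 0.024]
eef_rot: [0.616, 0.788, 0.0, -0.0]
contact_force: [-0.1, 0.3, -0.2]
width: 0.0343
grasp_force: 0.0
t 13.1 tcp [0.4557 0.2489 0.024 ] yaw 103.91 ramp mm [44.6  0.  24. ] F [-0.1  0.3 -0.2] w 0.0343 q [-0.01  0.53 -0.76  2.06  0.54  0.75 -0.86]
tool cm [-0.44 -0.   -0.  ]
rows 281 334 54 xs from rear edge 81.38016256599796 from front 57.10818409321223
```

```bash
python3 -m inch '[[-0.2,-0.15,0,0,0],[-0.2,-0.15,0,0,0],[-0.2,-0.1,0,0,0],[-0.2,-0.1,0,0,0],[-0.2,0,0,0,0]]'; python3 w.py; python3 seg.py
```

```text
time: 13.57
tool_pos: [0.4568, 0.2444, 0.024]
eef_rot: [0.616, 0.788, 0.0, -0.0]
contact_force: [-0.4, 1.3, -0.6]
width: 0.0342
grasp_force: 0.5
t 13.5667 tcp [0.4568 0.2444 0.024 ] yaw 103.92 ramp mm [49.2  0.  24. ] F [-0.4  1.3 -0.6] w 0.0342 q [-0.    0.53 -0.76  2.06  0.54  0.75 -0.85]
rows 274 334 61 xs from rear edge 81.7245733148192 from front 61.14600467310044
```

```bash
python3 -m inch '[[-0.2,-0.1,0,0,0],[-0.2,-0.05,0,0,0],[-0.2,0,0,0,0]]'; python3 w.py; python3 -m inch '[[-0.2,0.3,0,0,0],[-0.2,0.5,0,0,0],[-0.2,1,0,0,0],[-0.2,2,0,-1,0],[-0.2,2,0,-2,0],[-0.2,1,0,-4,0],[-0.2,0,0,-4,0],[-0.2,0,0,-4,0],[-0.2,0,0,-4,0],[-0.2,0,0,0,0]]'; python3 - <<'E'
from wp import *
import cv2
s=sense();im=imaging.camera("wrist");print(s["tool_pos"])
a=im[180:400,200:440];cv2.imwrite("pics/w3.png",cv2.resize(a,None,fx=2.5,fy=2.5))
print(((wproj(rampw(RP,[(82,42,56),(82,-42,56),(60,0,56),(104,0,68),(65,0,38)]),s)-[200,180])*2.5).round(0).tolist())
E
```

```text
time: 13.87
tool_pos: [0.4569, 0.2442, 0.0241]
eef_rot: [0.616, 0.788, 0.001, -0.001]
contact_force: [-2.0, 7.4, -1.2]
width: 0.0341
grasp_force: 4.1
t 13.8667 tcp [0.4569 0.2442 0.0241] yaw 103.98 ramp mm [49.4  0.1 24.1] F [-2.   7.4 -1.2] w 0.0341 q [ 0.    0.53 -0.76  2.06  0.54  0.75 -0.85]
time: 14.7
tool_pos: [0.4425, 0.312, 0.2211]
eef_rot: [0.616, 0.788, 0.004, 0.002]
contact_force: [0.0, 0.9, 0.1]
width: 0.0342
grasp_force: 0.0
[0.44248119 0.31204118 0.22113123]
[[376.0, 211.0], [206.0, 212.0], [291.0, 170.0], [291.0, 264.0], [291.0, 165.0]]
```

View pics/w3.png

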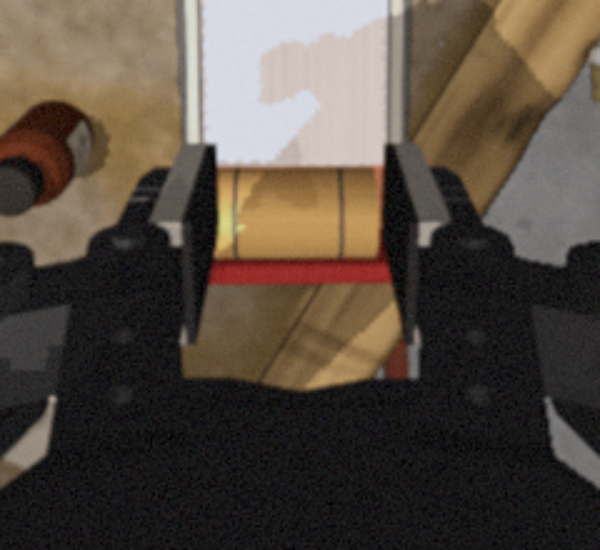

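The sleeve fills the cradle between crest row 168 and the red stop at row 262. It lies square, the bottle is still standing, and the hand is clear.

```bash
python3 - <<'E'
from rig import job
print(job.hand_in())
E
```

```text
the job is handed in; nothing more can be done
None
```

I pushed the brass sleeve up the ramp and over the crest until it sat square in the cradle against the red stop, then took the hand away and handed the job in; no verdict came back.

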